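# Draw a sagging barrel bolt and hold the bottle pen's gate ajar

## Robot

A 6-joint arm with a two-finger parallel gripper is mounted at the origin on a cart in front of the work surface, level with it; the furniture and walls round the work are solid. World frame = base frame: x ahead of the robot, y to its left, z up, the work surface at z = 0. Lengths are in m, angles in degrees, forces in N, time in s.
With the tool pointing down it reaches from about 0.4 to 0.825 m from the base axis. Payload 7 kg.
Tool frame: the origin (TCP) lies between the finger pads; the fingertips stand 22 mm ahead of it and the grasp point (between the pads) lies 3 mm ahead of it; z points along the fingers, y is the direction in which the jaws open and shut (so a half turn about z gives the same grasp; the last joint's range is limited). The gripper opens to 88 mm and grips with 3 to 60 N. Pads are 19 mm wide; open, the fingers measure 130 mm over their backs; the gripper's body (78 mm by 193 mm) begins 47 mm behind the grasp point.
Start: joints at [87.668, 20.546, 0.682, 0, -70.136, -16.507], TCP at [0.218, 0.639, 0.249] pointing down, gripper open.
Joint ranges: [-176.03, 176.03], [-82.01, 121.73], [-58.28, 71.71], [-173.87, 95.51], [-174.79, -0.11], [-173.66, 173.66]. Speed limits (degrees/s): [136.94, 136.94, 172.46, 180, 180, 180].

## Interface

Orientations are given as [roll, pitch, yaw] about the fixed x, y, z axes, in that order (R = Rz(yaw) Ry(pitch) Rx(roll)).
In Python, from plant import telemetry, cams, r gives the robot as it stands.
- The arm moves only by the tool carry_out, never from a script. Its argument "commands" is one flat list of numbers, 5 for each row, row after row: the shift along the world's x, y, z as a fraction of full scale, then the turn about the world's z as a fraction of full scale, then the gripper's target within -1 to 1 (shut at 1, half-way at 0, fully open at -1). In form: [x, y, z, turn, claw, x, y, z, turn, claw, ...]. A call has 1 to 8 rows; each row shifts and turns the commanded pose from where the row before left it; what a row does not reach is not made up. Full scale, the value 1, is 0.04 m for a shift and 4 degrees for a turn. A row lasts 1/10 s, in which the tool goes at most 50 mm and 8.59 degrees, less where a joint would pass 70% of its speed; a pose out of reach is approached as far as the arm can. A call with a number of a shift or a turn outside -1 to 1 is refused whole. A call with a gripper value outside its range is refused whole. The fingers move at their own pace and stop on an object; "grip_force" is the grip in N (left out, the last holds). Time passes only in rows, so rows that do not move let the fingers close. It gives the time, the measured TCP pose, the force and the opening at its end, in the units of the state.
- telemetry.get_state(): the state, without advancing time (a new reading comes with each control period).
- cams.capture(name): name is "side" or "top"; returns a dict with "frame" (400x640x3 uint8, red, green, blue), "camera_matrix" (3x3 intrinsics, pixels), "camera_from_world" (4x4, takes a point from world to camera coordinates). Camera axes: x right, y down, z forward; pixel columns grow to the right and rows downward; lengths in m; the calibration is good to about 2 mm. A picture is of the moment at which its call begins. There is no depth.
- r.close_job(): hands the job in, once; it reports no verdict.
The state is a dict: "time_s": time; "joints": joint angles; "qd": joint speeds; "joint_torque": joint torques, N m; "tcp_pos": TCP position; "eef_rot": TCP orientation; "contact_force": force on the tool from outside, world axes, zero at the start; "moment": the same for the moment, N m; "gripper_width": finger opening in m.
Only numpy, scipy, OpenCV 4.12 (cv2) and the standard library are available. Lean on these libraries where they do the work, as an engineer would, in place of code of your own. Each camera call takes 0.05 s, during which the arm holds its last target. There are 200 camera calls.

## Task

The barrel bolt on the bottle pen's gate has sagged, so its thick nose is caught behind the bent-up lip of the keeper on the post: lift the bolt by its upright knob and draw it over the lip without ever forcing it against the keeper (stay well under 15 N there). Then swing the gate towards you to about 20 degrees and finish while still holding it steadily ajar there against its closing spring, the bolt drawn; leave the bottles and other things around it alone.

Things in the scene. Friction and masses are not known exactly. Their poses are not given: they have to be found in the camera images.
- pen: low guard pen fixed to the worktop: aluminium posts, clear panels, 320 wide, 165 deep, 134 mm high. Origin: on the worktop under the middle of its front plane (the closed gate's plane). Own x: horizontal, into the pen, away from the robot; own y: along the front, to the left. Gate hinged on the left post, keeper on the wider right post. Turned up to 0.2 rad about z.
- bolt_knob (a point): centre of the bolt's upright black round knob, 18 mm diameter, 36 mm tall (18 mm up and down from here), on a thin stem 46 mm above the rod axis. Bolt shot and sagged: 156 mm above the worktop, pen x -28, y -60 mm. Guide loops' tops (132 mm above worktop) and gate top (125 mm) lie below the knob's lower end (138 mm): grip it from above, jaws any way round.
- bolt (a joint): draw of the bolt in m: 0 shot (right, nose in the keeper) to 0.04 fully drawn; grows as the knob moves along the gate towards the hinge (pen +y while the gate is shut). Starts at 0 to 0.006. Sagged, the lip stops it at 0.010. About 1 N of friction; stays where left. The nose is clear of the keeper from 0.022 on.
- bolt_lift (a joint): height of the bolt in its tall worn guide loops in m: 0 sagged (falls there by its weight, 0.18 to 0.35 kg) to 0.014 against the loops' tops. The whole bolt moves straight up without tilting. Rod 8 mm, disc-shaped nose 20 mm diameter, 8 mm long; the lip stands 5.5 mm above the nose's underside: a lift of 0.008 to 0.012 carries it over. Past the lip it may sink again.
- keeper_lip (a point): middle of the top edge of the keeper's bent-up lip, a steel tab 29 mm wide, 4 mm thick, across the keeper's mouth facing the gate; 105 mm above the worktop, pen x -28, y -136 mm. The keeper is a fixed steel channel, open at top and ends, between a front and a back wall; the nose has 5 mm of play in pen x to either wall. Bolt-to-keeper force must stay under 15 N.
- gate (a joint): gate angle in rad: 0 shut (sprung), up to 0.9; grows as its right-hand end swings towards the robot (clockwise seen from above). Spring moment 0.24 N m when shut, 0.45 N m at 0.35 rad, about 3 N at the knob; let go, it swings shut.
- gate_hinge (a point): point on the gate's upright hinge axis, pen x 0, y +130 mm, 110 mm above the worktop. The knob lies 28 mm in front of the gate's middle plane and 190 mm (shot) to 150 mm (drawn) along the gate from the hinge.
- bottle_250: screw-cap reagent bottle with blue cap, 69 mm diameter, 145 mm tall, standing loose in the left half of the pen; leave alone. Origin: centre of its underside.
- bottle_100a: smaller screw-cap bottle with blue cap, 57 mm diameter, 111 mm tall, standing loose in the right half of the pen; leave alone. Origin: centre of its underside.
- flask_100: conical glass flask, 64 mm diameter, 105 mm tall, loose, to the right of the pen; leave alone. Origin: centre of its underside.
- beaker_50: small glass beaker, 46 mm wide, 58 mm tall, loose, right of and before the pen; leave alone. Origin: centre of its underside.
- bottle_100b: brown bottle with black cap, 57 mm diameter, 111 mm tall, loose, right of the pen; leave alone. Origin: centre of its underside.
- timer: flat digital timer, 62 x 66 x 16 mm, lying loose near the front edge; leave alone. Origin: centre of its underside.

How it is judged:
By the outcome, as a careful person would: the job done as asked, in the order asked, and still so for the second after the job is handed in, while the arm keeps its last pose, push and grip.
It also fails if it takes over 32 s, if anything falls off the work surface, if the arm or the gripper's body presses on something with over 40 N, if the wrist force passes 120 N, or if a joint passes its speed limit or range.

## Working session

There is one attempt and no reset: what is moved stays moved. The work goes in short steps, Python scripts to look and compute and a tool call to move; the robot and the scene stay as the last step left them, time stands still between calls to the robot, and variables do not carry over. Pictures are saved under pics/ and viewed, about 8 in all and at most 12, crops included, and the job is handed in when it is done.

Besides the shell and the picture viewer there is one more tool, called by a JSON object that holds its "fn" and its "kwargs". carry_out: Moves the arm, as the interface text tells. Shift numbers are shares of 0.04 m and turn numbers shares of 4 degrees, none past 1 either way. Its arguments: {"type":"object","properties":{"commands":{"type":"array"},"grip_force":{"type":"number"}},"required":["commands"]}

```bash
mkdir -p pics
python3 - <<'E'
from plant import telemetry, cams
import cv2, json
s=telemetry.get_state(); print({k:s[k] for k in('time_s','tcp_pos','eef_rot','contact_force','gripper_width')})
for n in("top","side"):
    c=cams.capture(n); cv2.imwrite(f"pics/{n}0.png",c["frame"][:,:,::-1]); print(n,c["camera_matrix"],c["camera_from_world"])
E
```

```text
{'time_s': 0.0, 'tcp_pos': array([0.2178382 , 0.63839735, 0.24762914]), 'eef_rot': array([ 1.79903809e+02, -8.69571464e-03, -1.88440382e+01]), 'contact_force': array([ 0.45343536, -0.23283654, -0.12176955]), 'gripper_width': 0.08769760399358764}
top [[389.73461728   0.         314.99646458]
 [  0.         389.73461728 195.04313787]
 [  0.           0.           1.        ]] [[-2.62774108e-02 -9.99652259e-01 -2.20411042e-03  1.56236040e-01]
 [-9.96295358e-01  2.63696491e-02 -8.18547588e-02  5.62981894e-01]
 [ 8.18844162e-02  4.50138548e-05 -9.96641832e-01  1.05245062e+00]
 [ 0.00000000e+00  0.00000000e+00  0.00000000e+00  1.00000000e+00]]
side [[415.3010952    0.         318.84786674]
 [  0.         415.3010952  202.51028408]
 [  0.           0.           1.        ]] [[-0.96564357 -0.25986306 -0.00191794  0.57874452]
 [-0.17209783  0.64500571 -0.74454682  0.09960987]
 [ 0.1947173  -0.71863678 -0.66756749  1.03276818]
 [ 0.          0.          0.          1.        ]]
```

View pics/top0.png

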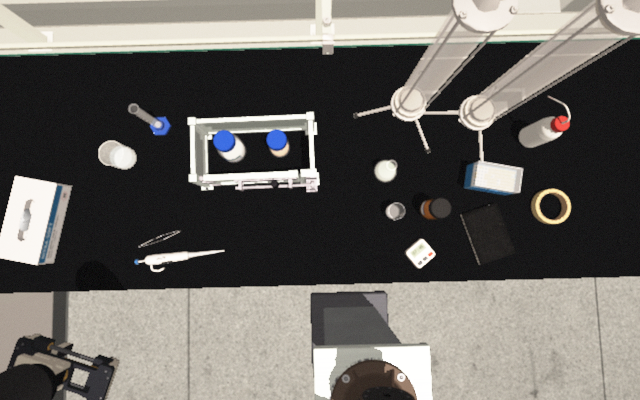

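View pics/side0.png

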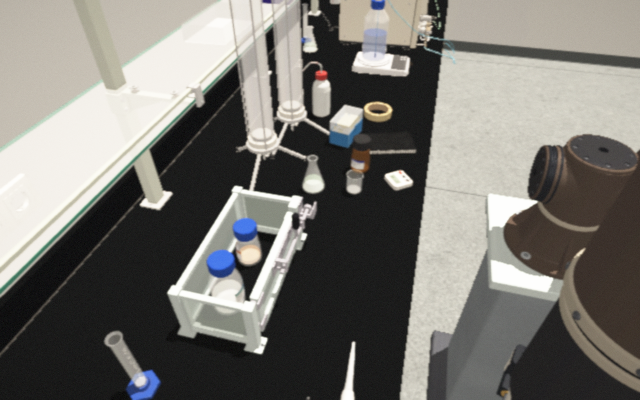

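The top view shows the pen at columns 190–318 and rows 115–188, with the keeper near (312,180). In the side view the black knob is near (297,222). I'll enlarge both.

Run:
```python
import cv2,numpy as np
a=cv2.imread("pics/top0.png")[160:210,190:330]; b=cv2.imread("pics/side0.png")[190:310,240:330]
g=lambda i:(255*(i/255.)**0.6).astype('uint8')
a=cv2.resize(g(a),None,fx=5,fy=5,interpolation=cv2.INTER_CUBIC);b=cv2.resize(g(b),None,fx=5,fy=5,interpolation=cv2.INTER_CUBIC)
cv2.imwrite("pics/a.png",a);cv2.imwrite("pics/b.png",b)
```

```text
(no output)
```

View pics/a.png

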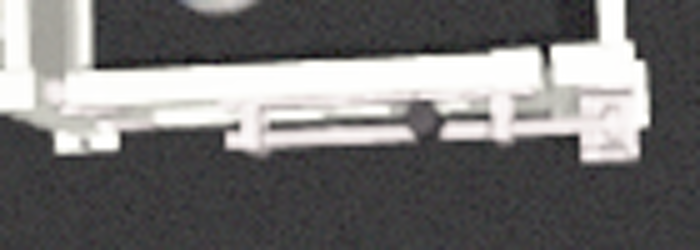

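View pics/b.png

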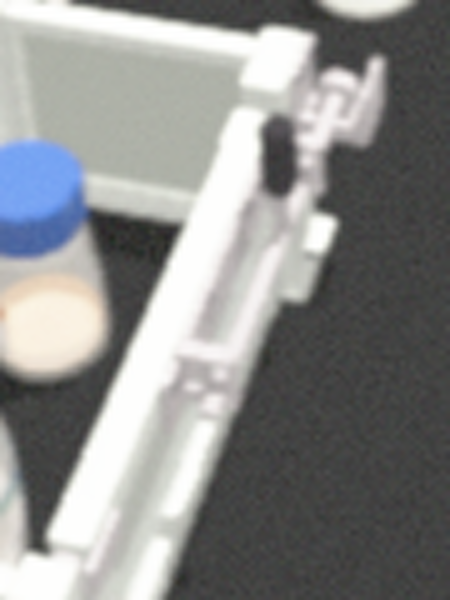

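The knob is at about (274.8,184.0) in the top view and (295.4,221.4) in the side view. The gate rail slopes slightly.

```bash
cat > h.py <<'E'
import numpy as np,cv2
from plant import telemetry,cams
C={}
def cam(n):
    if n not in C: C[n]=cams.capture(n)
    return C[n]
def P(n): c=cam(n); return c["camera_matrix"]@c["camera_from_world"][:3]
def ray(n,uv,z):
    c=cam(n); T=np.linalg.inv(c["camera_from_world"]); d=T[:3,:3]@np.linalg.solve(c["camera_matrix"],[*uv,1]); o=T[:3,3]
    return o+d*(z-o[2])/d[2]
def tri(a,b):
    X=cv2.triangulatePoints(P("top"),P("side"),np.float64(a).reshape(2,1),np.float64(b).reshape(2,1)); return X[:3,0]/X[3,0]
E
python3 - <<'E'
from h import *
t=lambda x,y:(190+x/5-.4,160+y/5-.4); s=lambda x,y:(240+x/5-.4,190+y/5-.4)
print("tri",tri(t(424,120),s(277,157)),"top@165",ray("top",t(424,120),.165),"side@156",ray("side",s(277,157),.156))
for a,b in(((100,68),(535,48)),((65,103),(540,83))):
    p,q=ray("top",t(*a),.125),ray("top",t(*b),.125);d=p-q;print(p,q,np.degrees(np.arctan2(-d[0],d[1])))
p,q=ray("side",s(55,540),.125),ray("side",s(240,110),.125);d=p-q;print(p,q,np.degrees(np.arctan2(-d[0],d[1])))
E
```

```text
tri [0.5866389  0.23925957 0.15329046] top@165 [0.58540305 0.23806501 0.165     ] side@156 [0.58560513 0.24186266 0.156     ]
[0.62056725 0.40446637 0.125     ] [0.62488519 0.18581829 0.125     ] 1.1313489354837107
[0.6033362  0.42209704 0.125     ] [0.60710869 0.18370761 0.125     ] 0.9066251255338654
[0.61468673 0.42494275 0.125     ] [0.62154769 0.18744632 0.125     ] 1.654737366555501
```

{"fn": "carry_out", "kwargs": {"commands": [0.4,-0.4,0,0.4,-0.2,0.75,-0.8,0,0.5,-0.2,0.75,-0.8,0,0.5,-0.2,0.75,-0.8,0,0.5,-0.2,0.75,-0.8,0,0.5,-0.2,0.75,-0.8,0,0.5,-0.2,0.75,-0.8,0,0.5,-0.2,0.75,-0.8,0,0.5,-0.2], "grip_force": 25}}

```text
time_s: 1.0
tcp_pos: [0.4448, 0.3973, 0.2486]
eef_rot: [-180.0, -0.0, -3.1]
contact_force: [0.1, 1.2, 0.1]
gripper_width: 0.0529
```

{"fn": "carry_out", "kwargs": {"commands": [0.8,-0.85,0,0.5,-0.2,0.8,-0.85,0,0.5,-0.2,0.8,-0.85,0,0.2,-0.2,0.8,-0.8,0,0,-0.2,0.3,-0.5,0,0,-0.2,0,0,0,0,-0.2,0,0,0,0,-0.2]}}

```text
time_s: 1.7
tcp_pos: [0.584, 0.2443, 0.2482]
eef_rot: [180.0, 0.0, 1.5]
contact_force: [0.1, 0.1, -1.2]
gripper_width: 0.0521
```

{"fn": "carry_out", "kwargs": {"commands": [0.06,-0.1,-0.6,0,-0.2,0,0,-0.5,0,-0.2,0,0,0,0,-0.2,0,0,0,0,-0.2]}}

```text
time_s: 2.1
tcp_pos: [0.586, 0.2417, 0.205]
eef_rot: [180.0, -0.0, 1.6]
contact_force: [0.5, 0.2, 0.6]
gripper_width: 0.053
```

Run:
```python
from h import *
s=telemetry.get_state(); print(s["tcp_pos"],s["contact_force"])
a=cam("top")["frame"][150:220,220:330,::-1]; b=cam("side")["frame"][140:300,220:370,::-1]
g=lambda i,f:cv2.resize((255*(i/255.)**0.6).astype('uint8'),None,fx=f,fy=f,interpolation=cv2.INTER_CUBIC)
cv2.imwrite("pics/b2.png",g(b,3.7))
for n in("top","side"):
    q=P(n)@[.5865,.2405,.156,1];print(n,q[:2]/q[2])
```

```text
[0.58604817 0.2417248  0.2050047 ] [0.47330265 0.15573668 0.60930716]
top [273.78161312 183.58928473]
side [294.78815671 220.48240601]
```

View pics/b2.png

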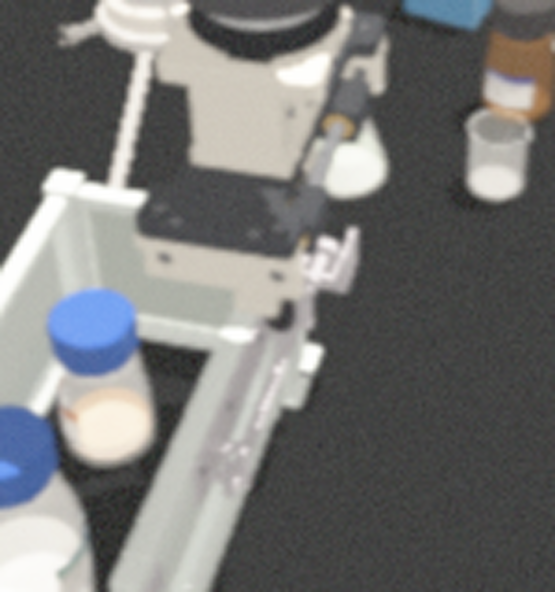

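The finger hides most of the knob, whose lower end is at crop (283,320). It sits between the jaws as expected, so I'm going down.

{"fn": "carry_out", "kwargs": {"commands": [0,-0.03,-0.5,0,-0.2,0,0,-0.58,0,-0.2,0,0,0,0,-0.2,0,0,0,0,-0.2]}}

```text
time_s: 2.6
tcp_pos: [0.5868, 0.24, 0.1625]
eef_rot: [180.0, -0.0, 1.6]
contact_force: [0.4, -0.5, 1.5]
gripper_width: 0.0527
```

{"fn": "carry_out", "kwargs": {"commands": [0,0,0,0,0.3,0,0,0,0,0.45,0,0,0,0,0.55,0,0,0,0,0.55], "grip_force": 10}}

```text
time_s: 3.0
tcp_pos: [0.5865, 0.2397, 0.1619]
eef_rot: [-180.0, -0.0, 1.6]
contact_force: [0.8, 0.1, 0.3]
gripper_width: 0.0263
```

{"fn": "carry_out", "kwargs": {"commands": [0,0,0,0,0.65,0,0,0,0,0.75,0,0,0,0,0.9,0,0,0,0,1,0,0,0,0,1], "grip_force": 10}}

```text
time_s: 3.5
tcp_pos: [0.5865, 0.2397, 0.1616]
eef_rot: [-180.0, -0.0, 1.6]
contact_force: [-0.4, 0.1, 2.6]
gripper_width: 0.0176
```

{"fn": "carry_out", "kwargs": {"commands": [0,0,0,0,1,0,0,0,0,1], "grip_force": 25}}

```text
time_s: 3.7
tcp_pos: [0.5865, 0.2397, 0.1616]
eef_rot: [-180.0, -0.0, 1.6]
contact_force: [-0.4, -0.2, 4.2]
gripper_width: 0.0171
```

Gripped at about 17–18 mm with small lateral forces. Next is a 10 mm lift.

{"fn": "carry_out", "kwargs": {"commands": [0,0,0.1,0,1,0,0,0.1,0,1,0,0,0.05,0,1,0,0,0,0,1,0,0,0,0,1]}}

```text
time_s: 4.2
tcp_pos: [0.5863, 0.2396, 0.1713]
eef_rot: [-180.0, 0.0, 1.6]
contact_force: [0.9, 0.8, -2.9]
gripper_width: 0.0173
```

The tool now carries about 3 N, which is the bolt's weight. Next I draw it gently and watch the force.

{"fn": "carry_out", "kwargs": {"commands": [0,0.1,0,0,1,0,0.1,0,0,1,-0.01,0.1,0,0,1]}}

```text
time_s: 4.5
tcp_pos: [0.5859, 0.2518, 0.1712]
eef_rot: [180.0, 0.0, 1.6]
contact_force: [1.4, -0.7, -3.9]
gripper_width: 0.0174
```

{"fn": "carry_out", "kwargs": {"commands": [0,0.1,0,0,1,-0.01,0.1,0,0,1]}}

```text
time_s: 4.7
tcp_pos: [0.5856, 0.26, 0.1712]
eef_rot: [180.0, 0.0, 1.6]
contact_force: [1.5, -1.0, -4.3]
gripper_width: 0.0171
```

{"fn": "carry_out", "kwargs": {"commands": [0,0.1,0,0,1,-0.01,0.1,0,0,1,0,0.1,0,0,1,0,0,0,0,1,0,0,0,0,1]}}

```text
time_s: 5.2
tcp_pos: [0.5853, 0.2721, 0.1715]
eef_rot: [-180.0, -0.0, 1.6]
contact_force: [2.0, 1.7, -3.5]
gripper_width: 0.0172
```

Run:
```python
from h import *
print(telemetry.get_state()["contact_force"])
b=cam("side")["frame"][170:300,240:350,::-1]
cv2.imwrite("pics/b3.png",cv2.resize((255*(b/255.)**0.7).astype('uint8'),None,fx=4.5,fy=4.5,interpolation=cv2.INTER_CUBIC))
p=np.array(telemetry.get_state()["tcp_pos"]); print(p)
th=np.radians(1.3)
# hinge: knob is 28 in front; start knob y pos(.2397)=> along 190-d0 ; d0~0.003
u=np.array([-np.sin(th),np.cos(th)]);v=np.array([np.cos(th),np.sin(th)])
H=np.array([.5865,.2397])+.187*u+.028*v; print("hinge",H)
r0=p[:2]-H
for a in range(0,25,2):
    t=-np.radians(a);R=np.array([[np.cos(t),-np.sin(t)],[np.sin(t),np.cos(t)]]);q=R@r0-r0;print(a,(q/.04).round(3))
```

```text
[ 1.98084977  1.74714982 -3.46357448]
[0.58531252 0.27195446 0.17145444]
hinge [0.61025026 0.42728711]
0 [0. 0.]
2 [-0.135  0.024]
4 [-0.269  0.053]
6 [-0.403  0.086]
8 [-0.534  0.125]
10 [-0.665  0.167]
12 [-0.794  0.214]
14 [-0.921  0.266]
16 [-1.046  0.322]
18 [-1.169  0.383]
20 [-1.291  0.447]
22 [-1.409  0.516]
24 [-1.526  0.589]
```

View pics/b3.png

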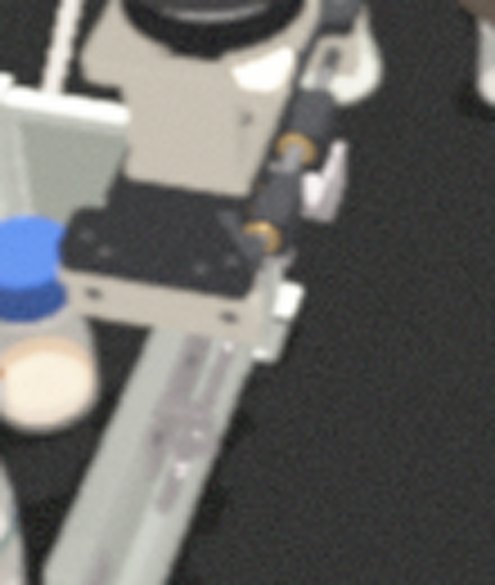

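The rod's left end now sticks out past the left loop, crop (165,500), so the bolt is drawn. The next move swings the gate.

{"fn": "carry_out", "kwargs": {"commands": [-0.135,0.024,0,-0.5,1,-0.134,0.029,0,-0.5,1,-0.134,0.033,0,-0.5,1,-0.131,0.039,0,-0.5,1,-0.131,0.042,0,-0.5,1], "grip_force": 30}}

```text
time_s: 5.75
tcp_pos: [0.5587, 0.2784, 0.1717]
eef_rot: [-180.0, -0.0, -8.5]
contact_force: [3.3, -0.2, -3.4]
gripper_width: 0.0171
```

{"fn": "carry_out", "kwargs": {"commands": [-0.129,0.047,0,-0.5,1,-0.127,0.052,0,-0.5,1,-0.125,0.056,0,-0.5,1,-0.123,0.061,0,-0.5,1,-0.122,0.064,0,-0.5,1,0,0,0,0,1,0,0,0,0,1,0,0,0,0,1]}}

```text
time_s: 6.55
tcp_pos: [0.5338, 0.2893, 0.1715]
eef_rot: [-180.0, -0.0, -18.4]
contact_force: [1.8, 0.1, -3.8]
gripper_width: 0.0173
```

Run:
```python
from h import *
s=telemetry.get_state();print(s["contact_force"],s["tcp_pos"],s["gripper_width"])
a=cam("top")["frame"][150:220,180:330,::-1];b=cam("side")["frame"][170:330,200:360,::-1]
g=lambda i,f:cv2.resize((255*(i/255.)**0.7).astype('uint8'),None,fx=f,fy=f,interpolation=cv2.INTER_CUBIC)
x,y=g(a,4),g(b,3.7); y=cv2.resize(y,(320,320))
y=g(b,2);o=np.zeros((600,600,3),'uint8');o[:280]=x;o[280:600,:320]=y;cv2.imwrite("pics/e.png",o)
```

```text
[ 1.81539705  0.12798246 -3.75703442] [0.53383971 0.28934069 0.17151561] 0.017297309667650224
```

View pics/e.png

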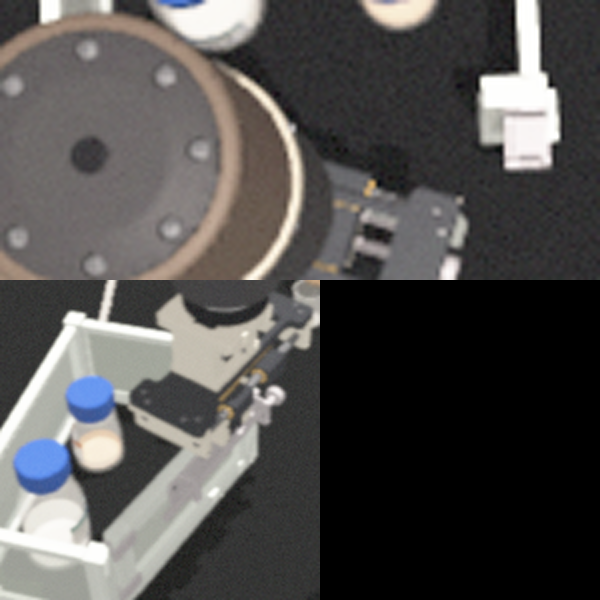

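The picture shows the gate open, the rod and nose well clear of the keeper at top-crop (525,135), and both bottles standing. I'll check the gate angle from the side-view top edge and that the hold is steady.

{"fn": "carry_out", "kwargs": {"commands": [0,0,0,0,1,0,0,0,0,1,0,0,0,0,1,0,0,0,0,1]}}

```text
time_s: 7.05
tcp_pos: [0.5336, 0.2894, 0.1713]
eef_rot: [180.0, -0.0, -18.4]
contact_force: [2.4, -0.9, -3.3]
gripper_width: 0.0175
```

Run:
```python
from h import *
f=lambda x,y:(200+x/2-.25,170+(y-280)/2-.25)
p,q=ray("side",f(106,530),.125),ray("side",f(183,460),.125);d=p-q
print(p,q,np.degrees(np.arctan2(d[0],d[1])))
b=np.array(cam("side")["frame"][225:325,245:325,::-1]);cv2.imwrite("pics/e2.png",cv2.resize((255*(b/255.)**.7).astype('uint8'),None,fx=6,fy=6,interpolation=cv2.INTER_CUBIC))
s=telemetry.get_state();print(s["contact_force"],s["tcp_pos"],s["time_s"])
```

```text
[0.61322183 0.41803774 0.125     ] [0.57026792 0.31952964 0.125     ] 23.559336049394506
[ 2.52824294 -0.36642728 -2.96325276] [0.53353674 0.2894417  0.17134321] 7.1
```

View pics/e2.png

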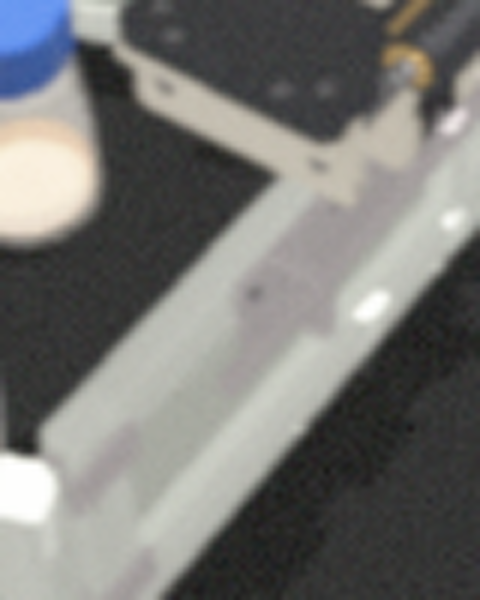

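The gate's back top edge runs from (42,428) to (280,180) in this crop.

Run:
```python
from h import *
f=lambda x,y:(245+x/6-.42,225+y/6-.42)
for a,b in(((42,428),(280,180)),((50,425),(200,268))):
    p,q=ray("side",f(*a),.125),ray("side",f(*b),.125);d=p-q
    print(p,q,np.degrees(np.arctan2(d[0],d[1])))
p,q=ray("side",f(160,600),.02),ray("side",f(470,232),.02)
for z in(.0,.02,.04):
    p,q=ray("side",f(160,600),z),ray("side",f(470,232),z);d=p-q;print(p,q,np.degrees(np.arctan2(d[0],d[1])))
```

```text
[0.61434338 0.42100603 0.125     ] [0.57445601 0.30658094 0.125     ] 19.218013240472736
[0.61237945 0.41933528 0.125     ] [0.58806406 0.34926843 0.125     ] 19.138375906215256
[0.59478999 0.39750328 0.        ] [0.53257733 0.21097139 0.        ] 18.444726144331923
[0.58903926 0.40877091 0.02      ] [0.52845367 0.22711748 0.02      ] 18.44472614433191
[0.58328852 0.42003855 0.04      ] [0.52433001 0.24326357 0.04      ] 18.4447261443319
```

With the pen's own yaw of 1–1.6°, the gate angle comes to about 20°. I'm handing it in.

```bash
python3 -c "
from plant import r,telemetry
print(r.close_job());print(telemetry.get_state()['tcp_pos'])"
```

```text
the job is handed in; nothing more can be done
None
the job is handed in; nothing more can be done
```

The bolt is drawn and the gate is held open at about 20°, and I handed the job in at 7.1 s still gripping the knob.

- **Bolt:** I gripped the knob from above, lifted it about 10 mm and drew it about 32 mm towards the hinge. Forces sideways stayed at or under about 2 N at each reading while drawing. The tool carried about 3–4 N, roughly the bolt's weight.
- **Gate:** I swung it 20° with the tool turning along, gripping at 30 N. From how far the knob moved, the angle comes to about 20°. The last side picture gave about 19.5–21°, once the pen's own 1–1.6° turn is added. A first rough pixel reading had suggested about 25°; better-chosen points put it at about 20°.
- **Hold:** At the end the pose was steady to within 0.5 mm. The pull was about 2.4 N against the roughly 3 N expected from the spring, which is within sensor noise.
- **Surroundings:** In the last pictures the nose is clear of the keeper and both bottles in the pen are standing. I did not check the items outside the pen again; the arm's path never went near them.

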